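Load the sample carrier under the reader's leaf spring

ROBOT

A 6-joint arm with a two-finger parallel gripper is mounted at the origin on a cart in front of the work surface, level with it; the furniture and walls round the work are solid. World frame = base frame: x ahead of the robot, y to its left, z up, the work surface at z = 0. Lengths are in m, angles in rad, forces in N, time in s.
With the tool pointing down it reaches from about 0.375 to 0.9 m from the base axis. Payload 3.1 kg.
Tool frame: the origin (TCP) lies midway between the tips of the shut fingers; the grasp point (between the pads) lies 19 mm behind it (manip.grip_depth is the distance from the TCP to the grasp point, in m); z points along the fingers, y is the line along which they close (so a half turn about z gives the same grasp; the last joint's range is limited). The gripper opens to 85 mm and grips with 20 to 120 N. Pads are 22 mm wide; open, the fingers measure 114 mm over their backs; the gripper's body (76 mm by 85 mm) begins 54 mm behind the grasp point. The pads swing forward as they close: fully open they stand 13 mm farther back than shut.
Start: joints at [1.117, 0.527, 1.433, -0, 1.181, -0.178], TCP at [0.17, 0.602, 0.231] pointing down, gripper open.
Joint ranges: [-3.08, 3.08], [-0.75, 2.2], [0.22, 2.44], [-1.43, 4.57], [0, 2.65], [-2.85, 2.85]. Speed limits (rad/s): [2.79, 2.79, 3.14, 3.14, 3.14, 3.14].

INTERFACE

Orientations are given as a unit quaternion [x, y, z, w].
In Python, from station import telemetry, snapshot, manip gives the robot as it stands. The module is installed in compiled form; this text tells all that it offers.
- The arm moves only by the shell command python3 -m crank 'ROWS' [OPENING] [FORCE]. ROWS is text: rows parted by semicolons, each of 6 numbers parted by spaces: the shift along the tool's x, y, z as a fraction of full scale, then the turn, a rotation vector about the tool's x, y, z as a fraction of full scale. A call has exactly 5 rows; each row shifts and turns the commanded pose from where the row before left it, along the tool's axes as they then stand; what a row does not reach is not made up. Full scale, the value 1, is 4 cm for a shift and 90 degrees for a turn. A row lasts 1/10 s, in which the tool goes at most 50 mm and 8.59 degrees, less where a joint would pass 70% of its speed; a pose out of reach is approached as far as the arm can. A call with a number of a shift or a turn outside -1 to 1 is refused whole. A call with a gripper value outside its range is refused whole. OPENING is the opening, from -1 (shut) to 1 (fully open), set as the call begins (- or left out, the last holds). The fingers move at their own pace and stop on an object; FORCE is the grip in N (left out, the last holds). Time passes only in rows, so rows that do not move let the fingers close, or fill a call up. It gives the time, the measured TCP pose, the force, the opening and the grip force at its end, in the units of the state.
- telemetry.sense(): the state, without advancing time (a new reading comes with each control period).
- snapshot(name): name is "side" or "top"; returns a dict with "image" (400x640x3 uint8, red, green, blue), "depth" (400x640 float32, m along the optical axis (not along the pixel's ray), 0 where there is no reading), "camera_matrix" (3x3 intrinsics, pixels), "k1" (the pictures are not rectified: a ray, as slopes to the right and down, at radius r is drawn at 1 + k1 r^2 times it, then the intrinsics apply), "rvec" (rotation vector, rad) and "tvec" (3), from world to camera coordinates, as OpenCV has them. Camera axes: x right, y down, z forward; pixel columns grow to the right and rows downward; lengths in m; the calibration is good to about 2 mm. A picture is of the moment at which its call begins.
- manip.sign_off(): hands the job in; it is judged then, once.
The state is a dict: "t": time; "q": joint angles; "qd": joint speeds; "tau": joint torques, N m; "tcp_pos": TCP position; "tool_rot": TCP orientation; "force": force on the tool from outside, world axes, zero at the start; "ft_torque": the same for the moment, N m; "finger_gap": opening from 0.0 (shut) to 1.0 (fully open); "gripper_force": force on a finger pad.
Only numpy, scipy, OpenCV 4.12 (cv2) and the standard library are available. Lean on these libraries where they do the work, as an engineer would, in place of code of your own. Each camera call takes 0.05 s, during which the arm holds its last target. There are 200 camera calls.

TASK

Load the sample into the small reader and start it: with the fingertips press the sample carrier down hard on its sprung bed and, keeping it pressed, slide it in under the forked leaf spring until it is fully home against the stop, where the spring's lip drops into the carrier's groove. Then press the button on top of the reader's housing all the way down, let go and move clear. The carrier is only to be pressed and slid, never picked up or tipped; keep off the leaf spring, and leave the vials, tweezers and carton beside the reader undisturbed.

Things in the scene. Friction and masses are not known exactly. Their poses are not given: they have to be found in the camera images.
- reader: Fixed reader 214 x 88 x 67 mm: aluminium base, two side rails 58.5 mm apart (tops 33 mm high), white housing at the closed end. Frame: z up, +x the slide-in direction, y across; origin on the cart under the centre line, 122 mm from the open end, 92 mm from the closed end. Housing: x = 48 to 92, z = 43 to 67 mm; end stop at x = 75 mm. 'Reader x, z' elsewhere mean this frame.
- carrier: Loose aluminium plate 120 (x) x 56 (y) x 10 mm, 0.15 to 0.3 kg, lying on the bed between the rails; origin at the centre of its underside, +x to its nose (parallel to reader x). Nose at x = +60 mm with a top chamfer 5 mm deep, 10 mm long; round sample pellet at x = +38; cross groove 2.5 mm deep at x = +9. Starts at reader x = -62 to -48, z = 27 mm; fully home at reader x = +15 mm.
- carrier_pad (a point): Point on the carrier's flat ribbed thumb pad: carrier x = -29, y = 0, z = 10 mm (its top). The pad runs from x = -60 to -14 mm; there a thumb rib 5.5 mm high and 48 mm wide with a steep back face stands across it (x = -14 to -6 mm). Fingertips here can press down and also push on the rib.
- bed (a joint): Travel of the sprung bed under the carrier, m: 0 up, 0.009 fully down on a solid stop. It sinks from about 5 N and is fully down at about 13 N on the carrier. If it is up, the carrier's front face strikes the leaf spring's lip and jams; pressed down 6 mm or more (best fully), the lip rides up the chamfer.
- leaf: Forked leaf spring of steel, two tongues 10 mm wide (y = +19, -19 mm), clamped under the housing (origin: bend line, reader x = 84, z = 37 mm), reaching towards the open end; its rolled lip, 6 mm thick, is at reader x = 24, z = 29.5 mm. Gives upward only, 4 N at first and 1.6 N more per mm. In the groove it holds the carrier, which rises about 4 mm when let go. Pushing home takes 7 to 13 N.
- start_top (a point): Centre of the top of the button, a black round push button 20 mm across on top of the white housing, at reader x = 74 mm, y = 0, 81 mm over the cart when released.
- start (a joint): Travel of the button, m: 0 released, 0.005 all the way down (5 N); it springs back.
- vial_clear: Bystander: standing glass vial with a blue cap and a clear filling, 19 mm across and 52 mm high, origin under its centre.
- vial_brown: Bystander: standing glass vial with a blue cap and a brown filling, 19 mm across and 52 mm high, origin under its centre.
- tweezers: Bystander: steel tweezers lying on the cart, 12 x 120 x 5 mm, origin under the centre, long axis y.
- septa_box: Bystander: small white carton, 42 x 58 x 24 mm, origin under its centre.

How it is judged:
On the way, in this order (a step that is already met when the one before it is completed fails the run):
1. the carrier is fully home under the leaf spring, which keeps it down (x of carrier in the frame of reader above 0.0115 m and value of joint bed above 0.003 m), for 0.2 s.
2. then the button is pressed all the way down (value of joint start above 0.004 m), for 0.02 s.
At the end, for the whole second after the job is handed in: The carrier lies flat and at rest with its origin within 3.5 mm of its home place along the slide, held at least 3 mm down on its bed by the leaf spring bearing on it (over 2 N); the button, pressed at least 4 mm after the carrier was home, is released (all of step 1 and contact force between leaf and carrier above 2 N and angle between carrier's own z axis and vertical below 0.05 rad and value of joint start below 0.001 m and linear speed of carrier below 0.01 m/s); the robot touches nothing.
It fails at once if the carrier is lifted or tipped (z of carrier in the frame of reader above 0.037 m or angle between carrier's own z axis and vertical above 0.2 rad).
It fails at once if the robot pushes on the leaf spring (contact force between any of the arm, the fingers and leaf above 3 N).
It fails at once if a bystander is moved by more than 15 mm or tipped (distance of any of vial_clear, vial_brown, tweezers, septa_box from where it was at the start of the episode above 0.015 m or angle between any of vial_clear, vial_brown's own z axis and vertical above 0.3 rad).
It also fails if it takes over 38 s, if anything falls off the work surface, if the arm or the gripper's body presses on something with over 40 N, if the wrist force passes 120 N, or if a joint passes its speed limit or range.

## Working session

There is one attempt and no reset: what is moved stays moved. The work goes in short steps, Python scripts to look and compute and a shell command to move; the robot and the scene stay as the last step left them, time stands still between calls to the robot, and variables do not carry over. Pictures are saved under pics/ and viewed, at most 10 in all, crops included, and the job is handed in when it is done.

```bash
mkdir -p pics; cat > h.py <<'E'
import numpy as np, cv2
from scipy.spatial.transform import Rotation as R
from station import telemetry, snapshot, manip
def cloud(s):
    K=s["camera_matrix"];d=s["depth"];h,w=d.shape
    u,v=np.meshgrid(np.arange(w),np.arange(h))
    p=cv2.undistortPoints(np.stack([u,v],-1).reshape(-1,1,2).astype(np.float64),np.array(K),np.array([s["k1"],0,0,0.]))
    p=p.reshape(h,w,2); c=np.dstack([p*d[...,None],d])
    M=cv2.Rodrigues(np.array(s["rvec"]))[0]
    return (c-np.array(s["tvec"]).ravel())@M
E
python3 - <<'E'
from h import *
for n in("side","top"):
    s=snapshot(n); cv2.imwrite(f"pics/{n}0.png",s["image"][...,::-1]); np.savez(f"{n}0.npz",**s)
    print(n,s["k1"],-cv2.Rodrigues(np.array(s["rvec"]))[0].T@np.array(s["tvec"]).ravel())
print(telemetry.sense())
E
```

```text
side 0.00530115369902376 [0.48578417 0.60278892 0.61257218]
top -0.05260907760136861 [ 0.50167068 -0.06667792  0.91428011]
{'t': 0.1, 'q': array([ 1.11749622e+00,  5.28359368e-01,  1.43378140e+00, -2.31547142e-05,
        1.18144439e+00, -1.78503422e-01]), 'qd': array([-0.00018862, -0.00086439, -0.00561756, -0.0011394 , -0.00018938,
       -0.0001331 ]), 'tau': array([-1.81000391e-04, -4.43309927e+01, -1.78586000e+01, -1.60665941e-04,
        3.86731757e-03,  5.79855907e-06]), 'tcp_pos': array([0.16928074, 0.60095295, 0.2304377 ]), 'tool_rot': array([ 1.36962013e-01,  9.90575799e-01, -9.50282544e-04, -2.99333395e-04]), 'force': array([0.10626576, 0.24186608, 0.00369431]), 'ft_torque': array([ 0.10363513,  0.04263588, -0.06551881]), 'gripper_force': 0.0, 'finger_gap': 1.0026315848038838}
```

View pics/top0.png

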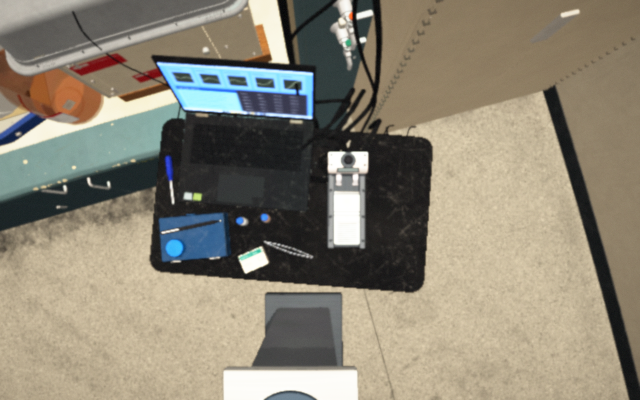

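View pics/side0.png

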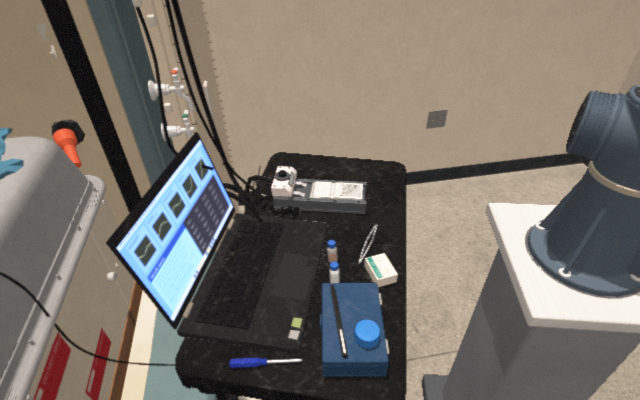

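The top view shows the reader at columns 328-368, rows 150-248, with the button at (348,159) and the carrier at about (347,218). The bystanders are at columns 240-310, left of the reader. The side view shows the same layout.

```bash
python3 - <<'E'
from h import *
for n in("top","side"):
    s=dict(np.load(n+"0.npz")); P=cloud(s); im=s["image"].astype(int)
    x,y,z=P[...,0],P[...,1],P[...,2]
    roi=(x>.3)&(x<.8)&(y<-.02)&(y>-.35)&(s["depth"]>0)
    m=roi&(z>.012)&(z<.12)
    k,l,st,c=cv2.connectedComponentsWithStats(m.astype(np.uint8))
    for i in range(1,k):
        if st[i,4]>60:
            q=P[l==i]; print(n,st[i],q.min(0).round(3),q.max(0).round(3))
            r=cv2.minAreaRect((q[:,:2]*1000).astype(np.float32)); print(r)
    for a,b in((.015,.03),(.03,.036),(.036,.045),(.055,.072),(.072,.09)):
        mm=m&(z>a)&(z<b); q=P[mm]
        if len(q)>5: print(a,b,len(q),np.median(q,0).round(4),np.percentile(q,2,0).round(3),np.percentile(q,98,0).round(3))
    print("table z",np.median(z[roi&(abs(z)<.01)]))
s=dict(np.load("top0.npz"));c=s["image"][140:258,310:385,::-1];a=cv2.resize(c,None,fx=5,fy=5,interpolation=cv2.INTER_CUBIC)
s=dict(np.load("side0.npz"));c=s["image"][155:220,260:375,::-1];b=cv2.resize(c,None,fx=3.6,fy=3.6,interpolation=cv2.INTER_CUBIC)
o=np.zeros((590,795,3),np.uint8);o[:a.shape[0],:a.shape[1]]=a;o[:b.shape[0],380:380+b.shape[1]]=b[:, :415]
cv2.imwrite("pics/crop1.png",o)
E
```

```text
top [368  81  12  34 196] [ 0.753 -0.206  0.012] [ 0.797 -0.181  0.12 ]
((776.2591552734375, -196.5420684814453), (44.32569885253906, 20.253664016723633), 14.817777633666992)
top [ 294   96   84  152 6287] [ 0.44  -0.211  0.012] [ 0.798 -0.02   0.12 ]
((619.016357421875, -115.31260681152344), (357.2439880371094, 190.5963592529297), 0.0032972521148622036)
0.015 0.03 2087 [ 0.6677 -0.0564  0.0191] [ 0.447 -0.198  0.015] [ 0.776 -0.021  0.029]
0.03 0.036 1183 [ 0.537  -0.1313  0.0338] [ 0.445 -0.175  0.03 ] [ 0.738 -0.076  0.036]
0.036 0.045 1221 [ 0.5093 -0.1326  0.0382] [ 0.452 -0.171  0.036] [ 0.74  -0.051  0.044]
0.055 0.072 763 [ 0.6351 -0.1296  0.0667] [ 0.61  -0.194  0.056] [ 0.783 -0.028  0.072]
0.072 0.09 277 [ 0.6476 -0.1295  0.0786] [ 0.621 -0.199  0.072] [ 0.789 -0.022  0.089]
table z 0.0007695792299931894
side [215 142  12  20  99] [ 0.786 -0.199  0.064] [ 0.799 -0.178  0.12 ]
((794.9891357421875, -189.2578887939453), (24.642898559570312, 9.352631568908691), 68.22361755371094)
side [ 210  163  156   66 4993] [ 0.441 -0.209  0.012] [ 0.794 -0.02   0.12 ]
((617.7445678710938, -114.78560638427734), (352.5339660644531, 189.43663024902344), 0.028866827487945557)
0.015 0.03 1810 [ 0.6378 -0.0911  0.02  ] [ 0.449 -0.195  0.015] [ 0.774 -0.021  0.029]
0.03 0.036 984 [ 0.5345 -0.1082  0.0331] [ 0.447 -0.173  0.03 ] [ 0.741 -0.052  0.036]
0.036 0.045 622 [ 0.5139 -0.1261  0.0373] [ 0.454 -0.161  0.036] [ 0.744 -0.036  0.044]
0.055 0.072 556 [ 0.6371 -0.1144  0.066 ] [ 0.612 -0.193  0.056] [ 0.788 -0.026  0.072]
0.072 0.09 203 [ 0.7513 -0.1254  0.0792] [ 0.628 -0.196  0.072] [ 0.794 -0.022  0.09 ]
table z -0.00043230752492016966
```

View pics/crop1.png

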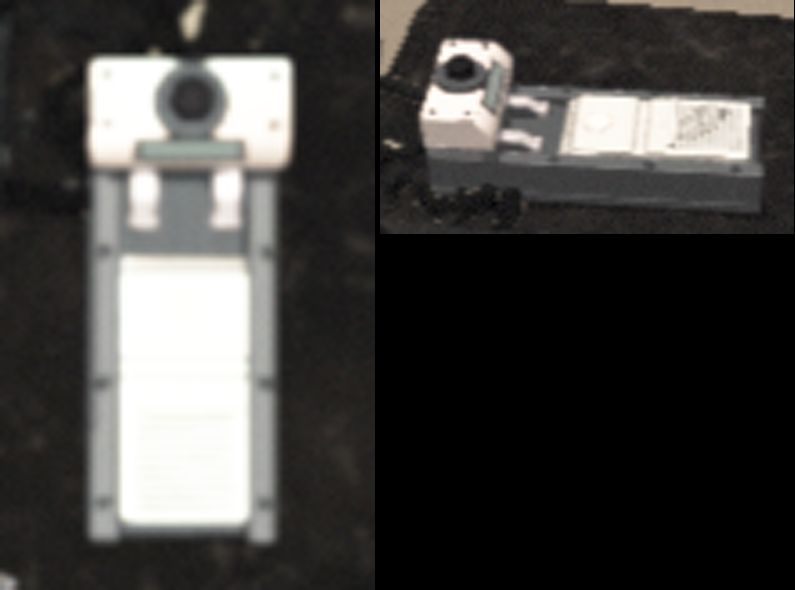

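The crop shows the reader +x pointing up in the top view: button centre near (347.8,159.5), carrier from row 191 to row 245, white strip at columns 334-360. The leaf tongues are at rows 174-185. Next I'll measure yaw and centre with edges cast onto planes.

```bash
cat >> h.py <<'E'
def ray(s,uv,z):
    p=cv2.undistortPoints(np.array(uv,float).reshape(-1,1,2),np.array(s["camera_matrix"]),np.array([s["k1"],0,0,0.])).reshape(-1,2)
    M=cv2.Rodrigues(np.array(s["rvec"]))[0];o=-M.T@np.array(s["tvec"]).ravel()
    d=np.c_[p,np.ones(len(p))]@M; t=(z-o[2])/d[:,2]; return o+d*t[:,None]
def rot(m): # min area rect of mask
    c=max(cv2.findContours(m.astype(np.uint8),0,1)[0],key=cv2.contourArea); return c.reshape(-1,2).astype(float)
E
python3 - <<'E'
from h import *
def fit(q): 
    r=cv2.minAreaRect((q[:,:2]*1000).astype(np.float32)); return np.round(r[0],1),np.round(r[1],1),round(r[2],2)
for n,box in(("top",(325,372,148,252)),("side",(265,372,160,215))):
    s=dict(np.load(n+"0.npz"));P=cloud(s);g=cv2.cvtColor(s["image"],cv2.COLOR_RGB2GRAY).astype(int)
    b=np.zeros(g.shape,bool);b[box[2]:box[3],box[0]:box[1]]=1
    w=b&(g>190)
    car=w&(P[...,2]<.05)&(P[...,0]<.59)
    hs=w&(P[...,2]>.055)
    print(n,"carrier",fit(ray(s,rot(car),.036)),car.sum())
    print(n,"housing",fit(ray(s,rot(hs),.067 if n=="top" else .06)),hs.sum())
    bt=b&(g<70)&(P[...,2]>.06)
    if bt.sum()>5: c=rot(bt);print("button",ray(s,[c.mean(0)],.081),len(c),c.mean(0))
    # rails, subpixel edge of base per row
    if n=="top":
        L=[];Rr=[]
        for v in range(195,240):
            d=np.abs(np.diff(cv2.GaussianBlur(s["image"],(3,3),0)[v].astype(int).sum(1)))
            def pk(a,e):
                i=a+np.argmax(d[a:e]);k=np.arange(max(i-1,a),i+2);return (k*d[k]).sum()/d[k].sum()+.5
            L.append((pk(323,331),v));Rr.append((pk(362,370),v))
        for E in(L,Rr):
            W=ray(s,E,.033);f=np.polyfit(W[:,0],W[:,1],1);print("rail",f,np.polyval(f,.5),np.std(W[:,1]-np.polyval(f,W[:,0])))
E
```

```text
top carrier (array([ 508.3, -133. ]), array([ 59.5, 121. ]), 89.45) 1421
top housing (array([ 630.6, -160.9]), array([35.5, 44.6]), 89.6) 517
button [[ 0.63413315 -0.13517623  0.081     ]] 22 [347.95454545 159.5       ]
rail [-0.01245435 -0.08445653] -0.0906837085642957 9.886213949965995e-05
rail [-0.01212883 -0.1693485 ] -0.1754129131353872 2.788654638076863e-05
side carrier (array([ 509.2, -131.7]), array([ 61.7, 119.1]), 89.61) 772
side housing (array([ 634.4, -111. ]), array([40.5, 45.9]), 86.33) 229
button [[ 0.63408022 -0.12473288  0.081     ]] 20 [281.95 173.95]
```

```bash
python3 -m crank '0 0 0 0 0 -0.083; 0 0 0 0 0 -0.083; -.4 -.9 0 0 0 0; -.4 -.9 0 0 0 0; -.4 -.9 0 0 0 0' -1 40; python3 -m crank '-.4 -.9 0 0 0 0; -.4 -.9 0 0 0 0; -.4 -.9 0 0 0 0; -.4 -.9 0 0 0 0; -.4 -.9 0 0 0 0'; python3 -m crank '-.4 -.9 0 0 0 0; -.4 -.9 0 0 0 0; -.4 -.9 0 0 0 0; -.4 -.9 0 0 0 0; -.4 -.9 0 0 0 0'; python3 -c "
from h import *
s=telemetry.sense();r=R.from_quat(s['tool_rot']).as_matrix();print(s['t'],s['tcp_pos'],s['finger_gap'],s['force']);print(r.round(4))"
```

```text
t: 0.6
tcp_pos: [0.216, 0.4915, 0.2307]
tool_rot: [0.006, 1.0, -0.001, -0.0]
force: [0.4, -0.7, 0.3]
finger_gap: 0.146
gripper_force: 0.0
t: 1.1
tcp_pos: [0.2936, 0.3102, 0.2312]
tool_rot: [0.007, 1.0, -0.0, -0.0]
force: [0.9, -0.1, -0.9]
finger_gap: 0.004
gripper_force: 0.0
t: 1.6
tcp_pos: [0.3711, 0.1291, 0.2313]
tool_rot: [0.007, 1.0, 0.0, -0.0]
force: [1.4, 0.2, 1.2]
finger_gap: -0.008
gripper_force: 0.0
1.6 [0.37114846 0.12911668 0.23126863] -0.008178043389856006 [1.36873618 0.17065622 1.23232103]
[[-9.999e-01  1.410e-02 -1.000e-04]
 [ 1.410e-02  9.999e-01  1.000e-04]
 [ 1.000e-04  1.000e-04 -1.000e+00]]
```

```bash
python3 -m crank '-.4 -.9 0 0 0 0; -.4 -.9 0 0 0 0; -.4 -.9 0 0 0 0; -.4 -.9 0 0 0 0; -.4 -.9 0 0 0 0';  python3 -m crank '-.3 -.5 0.7 0 0 0; 0 0 .9 0 0 0; 0 0 .9 0 0 0; 0 0 0.5 0 0 0; 0 0 0 0 0 0'; python3 -c "
from h import *
s=telemetry.sense();print(s['t'],s['tcp_pos'],s['finger_gap'],s['force'])
for n in('side','top'):
  s=snapshot(n); cv2.imwrite(f'pics/{n}1.png',s['image'][...,::-1]); np.savez(n+'1.npz',**s)
a=cv2.resize(cv2.imread('pics/top1.png')[140:260,310:390],None,fx=4.9,fy=4.9)
b=cv2.resize(cv2.imread('pics/side1.png')[120:220,270:370],None,fx=4,fy=4)
o=np.zeros((600,800,3),np.uint8);o[:a.shape[0],:a.shape[1]]=a;o[:400,400:]=b;cv2.imwrite('pics/c2.png',o)"
```

```text
t: 2.1
tcp_pos: [0.4485, -0.052, 0.2311]
tool_rot: [0.007, 1.0, 0.0, -0.0]
force: [0.4, 0.1, -0.0]
finger_gap: 0.003
gripper_force: 0.0
t: 2.6
tcp_pos: [0.458, -0.0699, 0.1088]
tool_rot: [0.007, 1.0, 0.001, -0.003]
force: [0.9, -0.3, 0.4]
finger_gap: 0.003
gripper_force: 0.0
2.6 [ 0.45796013 -0.06994578  0.10875207] 0.002500751572072609 [ 0.85891836 -0.31476703  0.40468599]
```

View pics/c2.png

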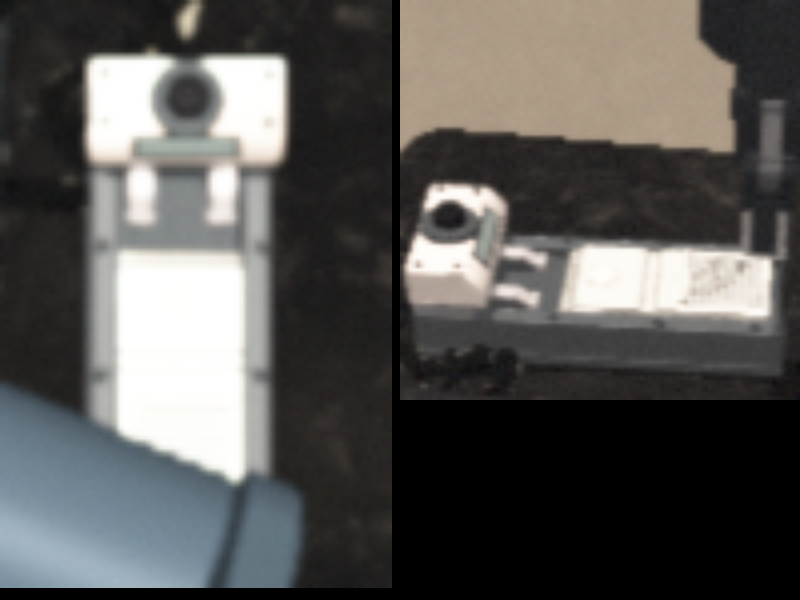

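The side crop shows the shut fingertips hanging about 7 cm above the cart and to the near side of the carrier's rear. They span 22 mm along the slide. Next I'll centre over the pad and go down.

```bash
python3 -m crank '-.26 -.78 0 0 0 0; -.26 -.78 0 0 0 0; 0 0 .5 0 0 0; 0 0 .5 0 0 0; 0 0 .4 0 0 0';  python3 -m crank '0 0 0 0 0 0; 0 0 0 0 0 0; 0 0 0.05 0 0 0; 0 0 0.05 0 0 0; 0 0 0 0 0 0'; python3 -c "
from h import *
s=telemetry.sense();print(s['t'],s['tcp_pos'],s['finger_gap'],s['force'])
for n in('side','top'):
  s=snapshot(n); cv2.imwrite(f'pics/{n}2.png',s['image'][...,::-1]); np.savez(n+'2.npz',**s)
a=cv2.resize(cv2.imread('pics/top2.png')[140:260,310:390],None,fx=4.9,fy=4.9)
b=cv2.resize(cv2.imread('pics/side2.png')[120:220,270:370],None,fx=4,fy=4)
o=np.zeros((600,800,3),np.uint8);o[:a.shape[0],:a.shape[1]]=a;o[:400,400:]=b;cv2.imwrite('pics/c3.png',o)"
```

```text
t: 3.2
tcp_pos: [0.4814, -0.1342, 0.0564]
tool_rot: [0.007, 1.0, -0.001, 0.002]
force: [-0.3, -0.1, 0.7]
finger_gap: -0.002
gripper_force: 0.0
t: 3.7
tcp_pos: [0.4804, -0.1333, 0.0518]
tool_rot: [0.007, 1.0, -0.0, 0.0]
force: [0.3, 0.7, -0.8]
finger_gap: -0.002
gripper_force: 0.0
3.7 [ 0.48037077 -0.13334582  0.05180902] -0.0017078806679617705 [ 0.2728901   0.69964867 -0.8373479 ]
```

View pics/c3.png

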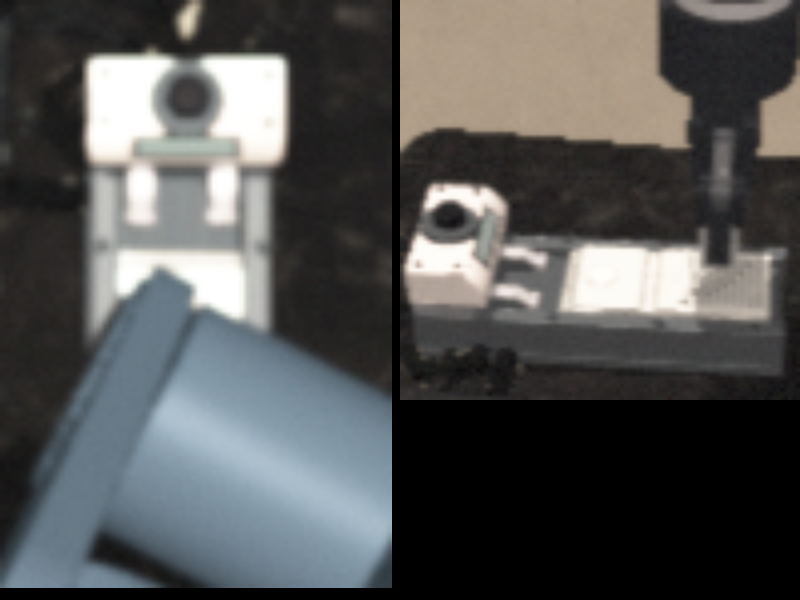

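The side crop shows the tips above the ribbed pad, near its middle and behind the rib. I'll press down.

```bash
python3 -m crank '0 0 .1 0 0 0; 0 0 .1 0 0 0; 0 0 .1 0 0 0; 0 0 .1 0 0 0; 0 0 0 0 0 0';  python3 -m crank '0 0 .05 0 0 0; 0 0 .05 0 0 0; 0 0 0.05 0 0 0; 0 0 0 0 0 0; 0 0 0 0 0 0'
```

```text
t: 4.3
tcp_pos: [0.4799, -0.1333, 0.0351]
tool_rot: [0.007, 1.0, 0.0, -0.0]
force: [-1.3, 0.6, 6.7]
finger_gap: 0.004
gripper_force: 3.0
t: 4.8
tcp_pos: [0.48, -0.1333, 0.0301]
tool_rot: [0.007, 1.0, -0.0, 0.0]
force: [-1.7, 1.1, 10.7]
finger_gap: 0.002
gripper_force: 5.2
```

```bash
python3 -m crank '0 0 .04 0 0 0; 0 0 .04 0 0 0; 0 0 0.04 0 0 0; 0 0 0 0 0 0; 0 0 0 0 0 0'
```

```text
t: 5.3
tcp_pos: [0.48, -0.1333, 0.0276]
tool_rot: [0.007, 1.0, -0.0, 0.001]
force: [-4.9, 2.5, 30.1]
finger_gap: -0.001
gripper_force: 15.1
```

```bash
python3 -m crank '-.1 0 0 0 0 0; -.1 0 0 0 0 0; -.1 0 0 0 0 0; -.1 0 0 0 0 0; -.1 0 0 0 0 0'; python3 -m crank '-.1 0 0 0 0 0; -.1 0 0 0 0 0; -.1 0 0 0 0 0; 0 0 0 0 0 0; 0 0 0 0 0 0'; python3 -c "
from h import *
s=snapshot('side');cv2.imwrite('pics/side3.png',s['image'][...,::-1])
b=cv2.resize(cv2.imread('pics/side3.png')[120:220,260:370],None,fx=6,fy=6);cv2.imwrite('pics/c4.png',b)"
```

```text
t: 5.8
tcp_pos: [0.4949, -0.1324, 0.0276]
tool_rot: [0.006, 1.0, 0.001, -0.005]
force: [-14.2, -0.9, 36.3]
finger_gap: 0.001
gripper_force: 18.2
t: 6.3
tcp_pos: [0.5034, -0.1324, 0.0277]
tool_rot: [0.005, 1.0, 0.002, -0.008]
force: [-20.1, -5.5, 40.8]
finger_gap: -0.0
gripper_force: 20.1
```

View pics/c4.png

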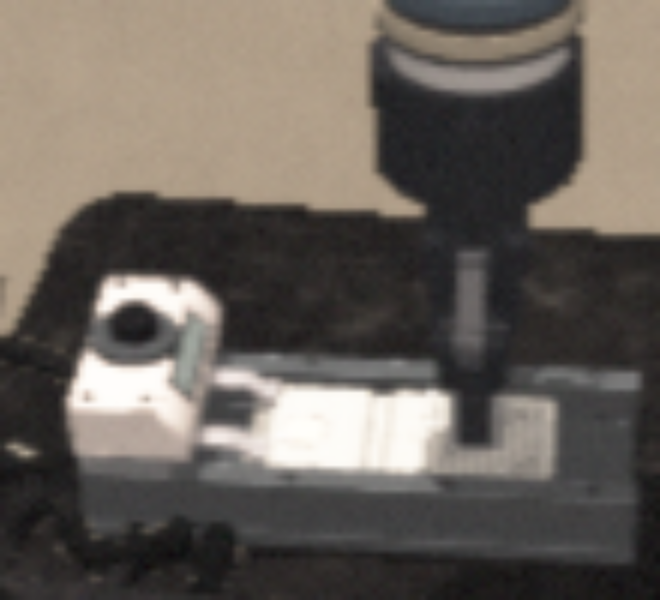

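The side crop shows the carrier slid forward, with its nose at the tongues' lips (crop x≈265) and the tips against the rib. The carrier stays flat with the bed down. I'll continue.

```bash
python3 -m crank '-.1 0 -.02 0 0 0; -.1 0 0 0 0 0; -.1 0 0 0 0 0; -.1 0 0 0 0 0; -.1 0 0 0 0 0'; python3 -m crank '-.1 0 0 0 0 0; -.1 0 0 0 0 0; 0 0 0 0 0 0; 0 0 0 0 0 0; 0 0 0 0 0 0'
```

```text
t: 6.85
tcp_pos: [0.5236, -0.1327, 0.0278]
tool_rot: [0.005, 1.0, 0.002, -0.009]
force: [-18.7, -3.7, 33.5]
finger_gap: -0.002
gripper_force: 16.8
t: 7.35
tcp_pos: [0.5331, -0.1329, 0.0278]
tool_rot: [0.006, 1.0, 0.002, -0.007]
force: [-16.2, -2.0, 30.7]
finger_gap: 0.005
gripper_force: 15.6
```

```bash
python3 -m crank '-.1 0 0 0 0 0; -.1 0 0 0 0 0; -.1 0 0 0 0 0; -.05 0 0 0 0 0; 0 0 0 0 0 0'; python3 -m crank '-.05 0 0 0 0 0; -.05 0 0 0 0 0; -.05 0 0 0 0 0; 0 0 0 0 0 0; 0 0 0 0 0 0'
```

```text
t: 7.85
tcp_pos: [0.5483, -0.1334, 0.0279]
tool_rot: [0.006, 1.0, 0.001, -0.006]
force: [-14.5, -1.7, 28.6]
finger_gap: -0.0
gripper_force: 14.6
t: 8.35
tcp_pos: [0.5484, -0.1333, 0.0278]
tool_rot: [0.005, 1.0, 0.002, -0.012]
force: [-24.5, -6.3, 36.0]
finger_gap: 0.006
gripper_force: 18.3
```

```bash
python3 -m crank '-.04 0 0 0 0 0; 0 0 0 0 0 0; 0 0 0 0 0 0; .1 0 -.03 0 0 0; .07 0 -.05 0 0 0'; python3 -m crank '0 0 -.1 0 0 0; 0 0 -.1 0 0 0; 0 0 -.1 0 0 0; 0 0 -.3 0 0 0; 0 0 -.5 0 0 0';  python3 -m crank '0 0 -.5 0 0 0; 0 0 -.5 0 0 0; .3 0 0 0 0 0; 0 0 0 0 0 0; 0 0 0 0 0 0';python3 -c "
from h import *
s=snapshot('side');cv2.imwrite('pics/side4.png',s['image'][...,::-1]);np.savez('side4.npz',**s)
b=cv2.resize(cv2.imread('pics/side4.png')[140:220,260:370],None,fx=7,fy=7);cv2.imwrite('pics/c5.png',b)"
```

```text
t: 8.85
tcp_pos: [0.5505, -0.1335, 0.0294]
tool_rot: [0.007, 1.0, 0.001, -0.004]
force: [-4.8, 1.3, 5.5]
finger_gap: -0.001
gripper_force: 2.8
t: 9.35
tcp_pos: [0.555, -0.1343, 0.0724]
tool_rot: [0.007, 1.0, 0.0, -0.0]
force: [0.2, -0.3, -0.9]
finger_gap: -0.002
gripper_force: 0.0
t: 9.85
tcp_pos: [0.542, -0.1339, 0.1119]
tool_rot: [0.007, 1.0, 0.0, -0.001]
force: [0.1, 0.5, 0.4]
finger_gap: 0.002
gripper_force: 0.0
```

View pics/c5.png

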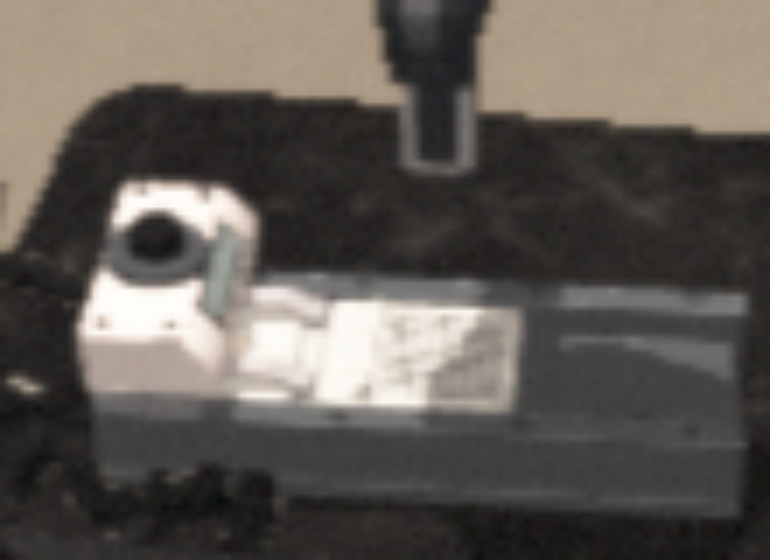

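The side crop shows the carrier under the tongues and lying flat, its rear edge at crop x≈520 and the open end at x≈747. I'll check the distance between them by rays.

```bash
python3 - <<'E'
from h import *
s=dict(np.load("side4.npz"))
f=lambda p:np.array(p)/7+[260,140]-.43
print("rear",ray(s,f([(518,412),(522,308)]),.032).round(4)); print("end",ray(s,f([(745,442),(748,296)]),.033).round(4))
P=cloud(s); 
g=cv2.cvtColor(s["image"],cv2.COLOR_RGB2GRAY)
for v in (188,192,195):
    row=P[v,308:345]; print(v,[(int(g[v,u]),*(P[v,u]*1000).round().astype(int)) for u in range(326,340,1)])
s0=dict(np.load("side0.npz"));g0=cv2.cvtColor(s0["image"],cv2.COLOR_RGB2GRAY)
print("initial rows",[int(x) for x in g0[190,350:370]])
E
```

```text
rear [[ 0.5146 -0.104   0.032 ]
 [ 0.5161 -0.1604  0.032 ]]
end [[ 0.4407 -0.0922  0.033 ]
 [ 0.4387 -0.1707  0.033 ]]
188 [(159, np.int64(535), np.int64(-142), np.int64(32)), (136, np.int64(532), np.int64(-142), np.int64(32)), (139, np.int64(530), np.int64(-143), np.int64(32)), (137, np.int64(527), np.int64(-140), np.int64(34)), (139, np.int64(525), np.int64(-143), np.int64(32)), (150, np.int64(523), np.int64(-144), np.int64(31)), (165, np.int64(520), np.int64(-143), np.int64(32)), (155, np.int64(518), np.int64(-149), np.int64(28)), (109, np.int64(516), np.int64(-156), np.int64(22)), (72, np.int64(514), np.int64(-157), np.int64(21)), (65, np.int64(511), np.int64(-159), np.int64(20)), (68, np.int64(509), np.int64(-156), np.int64(22)), (66, np.int64(506), np.int64(-156), np.int64(22)), (72, np.int64(504), np.int64(-156), np.int64(22))]
192 [(130, np.int64(534), np.int64(-127), np.int64(32)), (147, np.int64(531), np.int64(-129), np.int64(31)), (145, np.int64(529), np.int64(-128), np.int64(31)), (155, np.int64(527), np.int64(-128), np.int64(31)), (155, np.int64(524), np.int64(-128), np.
[... 608 characters left out ...]
nt64(-118), np.int64(31)), (132, np.int64(526), np.int64(-115), np.int64(32)), (135, np.int64(524), np.int64(-117), np.int64(31)), (158, np.int64(521), np.int64(-118), np.int64(30)), (162, np.int64(519), np.int64(-117), np.int64(32)), (120, np.int64(517), np.int64(-130), np.int64(21)), (77, np.int64(515), np.int64(-131), np.int64(20)), (66, np.int64(512), np.int64(-128), np.int64(23)), (66, np.int64(510), np.int64(-131), np.int64(21)), (64, np.int64(508), np.int64(-131), np.int64(21)), (64, np.int64(505), np.int64(-131), np.int64(21)), (65, np.int64(503), np.int64(-132), np.int64(21))]
initial rows [205, 206, 208, 199, 226, 226, 229, 222, 228, 231, 237, 237, 184, 108, 81, 58, 39, 37, 37, 37]
```

```bash
python3 - <<'E'
from h import *
for n in("top","side"):
    s=dict(np.load(n+"0.npz"));P=cloud(s).reshape(-1,3)
    for a,b in((.09,.15),(.15,.25),(.25,.4)):
        q=P[(P[:,2]>a)&(P[:,2]<b)&(P[:,0]>.35)&(P[:,0]<.9)&(abs(P[:,1])<.25)]
        print(n,a,len(q),np.percentile(q,[1,50,99],axis=0).round(3).tolist() if len(q) else "")
    q=P[(P[:,2]>.09)&(P[:,2]<.45)&(P[:,0]>.45)&(P[:,0]<.74)&(P[:,1]>-.25)&(P[:,1]<-.05)];print(len(q),q[:5])
print(telemetry.sense()["tcp_pos"])
E
```

```text
top 0.09 3822 [[0.747, -0.193, 0.091], [0.779, 0.073, 0.122], [0.898, 0.245, 0.149]]
top 0.15 7825 [[0.769, -0.183, 0.151], [0.804, 0.072, 0.201], [0.899, 0.246, 0.248]]
top 0.25 2231 [[0.8, -0.177, 0.251], [0.85, -0.107, 0.288], [0.897, 0.247, 0.396]]
3 [[ 0.73890378 -0.06653575  0.14881106]
 [ 0.73821207 -0.06855042  0.15098225]
 [ 0.7388746  -0.07057583  0.14878392]]
side 0.09 5094 [[0.756, -0.189, 0.091], [0.781, 0.142, 0.123], [0.898, 0.246, 0.15]]
side 0.15 10199 [[0.772, -0.179, 0.151], [0.805, 0.12, 0.2], [0.899, 0.246, 0.248]]
side 0.25 6301 [[0.802, -0.171, 0.251], [0.875, -0.037, 0.313], [0.9, 0.248, 0.398]]
0 []
[ 0.54223067 -0.13394186  0.11174343]
```

```bash
python3 -m crank '-.6 0 0 0 0 0; -.6 0 0 0 0 0; -.6 0 0 0 0 0; -.5 0 0 0 0 0; 0 0 0 0 0 0'; python3 -m crank '0 0 .3 0 0 0; 0 0 .3 0 0 0; 0 0 0 0 0 0; 0 0 0 0 0 0; 0 0 0 0 0 0'; python3 -m crank '0 0 .1 0 0 0; 0 0 .1 0 0 0; 0 0 .05 0 0 0; 0 0 0 0 0 0; 0 0 0 0 0 0'
```

```text
t: 10.4
tcp_pos: [0.6374, -0.1358, 0.1115]
tool_rot: [0.007, 1.0, -0.0, 0.001]
force: [0.3, 0.0, 0.7]
finger_gap: -0.002
gripper_force: 0.0
t: 10.9
tcp_pos: [0.6346, -0.1356, 0.0886]
tool_rot: [0.007, 1.0, -0.0, -0.0]
force: [-0.1, 0.3, 0.5]
finger_gap: 0.006
gripper_force: 0.0
t: 11.4
tcp_pos: [0.6352, -0.1356, 0.0789]
tool_rot: [0.007, 1.0, -0.0, 0.0]
force: [-0.5, -0.5, 2.7]
finger_gap: 0.004
gripper_force: 1.4
```

Contact is made. I'll press 3–4 mm more, check the stop, then release.

```bash
python3 -m crank '0 0 .05 0 0 0; 0 0 .05 0 0 0; 0 0 .03 0 0 0; 0 0 0 0 0 0; 0 0 0 0 0 0'
```

```text
t: 11.9
tcp_pos: [0.6352, -0.1357, 0.0759]
tool_rot: [0.007, 1.0, -0.0, 0.001]
force: [-2.6, 0.0, 15.6]
finger_gap: -0.0
gripper_force: 7.6
```

Fully down: 15.6 N on the stop at z = 0.0759. Lifting clear and backing off for a check.

```bash
python3 -m crank '0 0 -.1 0 0 0; 0 0 -.3 0 0 0; 0 0 -.7 0 0 0; 0 0 -.8 0 0 0; 0 0 -.8 0 0 0'; python3 -m crank '0.6 0.8 -.3 0 0 0; .6 .8 -.3 0 0 0; .6 .8 0 0 0 0; .6 .8 0 0 0 0; .6 .8 0 0 0 0'; python3 -m crank '0.6 0.8 0 0 0 0; .6 .8 0 0 0 0; .6 .8 0 0 0 0; 0 0 0 0 0 0; 0 0 0 0 0 0'; python3 - <<'E'
from h import *
s=snapshot('top');np.savez('top5.npz',**s);cv2.imwrite('pics/top5.png',s['image'][...,::-1])
a=cv2.resize(s['image'][140:270,230:390,::-1],None,fx=4.6,fy=4.6);cv2.imwrite('pics/c6.png',a)
print(telemetry.sense()['tcp_pos'],telemetry.sense()['force'])
E
```

```text
t: 12.4
tcp_pos: [0.6341, -0.1351, 0.1817]
tool_rot: [0.007, 1.0, 0.001, -0.001]
force: [0.5, -1.1, -0.2]
finger_gap: -0.0
gripper_force: 0.0
t: 12.9
tcp_pos: [0.5156, 0.0275, 0.2054]
tool_rot: [0.007, 1.0, 0.0, -0.0]
force: [0.3, 0.9, -0.0]
finger_gap: 0.002
gripper_force: 0.0
t: 13.4
tcp_pos: [0.4459, 0.1239, 0.2054]
tool_rot: [0.006, 1.0, -0.0, -0.0]
force: [-0.1, 0.8, 0.5]
finger_gap: 0.0
gripper_force: 0.0
[0.44690615 0.12320363 0.20548777] [-0.10178539  0.73257549 -0.02204693]
```

View pics/c6.png

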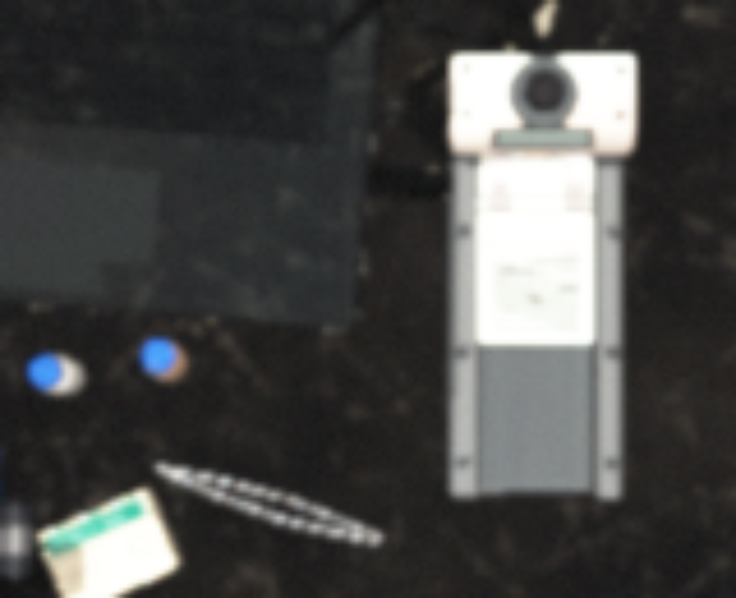

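The carrier lies under the tongues with its rear edge at crop row 346 and the reader's open end at row 497. The bystanders look undisturbed. One last numeric check.

```bash
python3 - <<'E'
from h import *
s=dict(np.load("top5.npz"));s0=dict(np.load("top0.npz"))
def edge(s,us,a,b):
    g=cv2.cvtColor(s["image"],cv2.COLOR_RGB2GRAY).astype(float)[:,us].mean(1);d=abs(np.diff(g[a:b]));i=d.argmax();k=np.arange(max(i-2,0),i+3);k=k[k<len(d)];return a+(k*d[k]).sum()/d[k].sum()+.5
for S,a,b,z in((s0,238,246,.037),(s,208,222,.032)):
    r=edge(S,slice(338,356),a,b);e1=edge(S,slice(329,332),243,254);e2=edge(S,slice(362,365),243,254)
    xr=ray(S,[(347,r)],z)[0,0];xe=[ray(S,[(u,e)],.033)[0,0] for u,e in((330,e1),(363,e2))]
    print(r,e1,e2,"carrier reader x mm",(xr-np.mean(xe))*1000-122+60, xr,xe)
d=cv2.absdiff(s["image"],s0["image"])[205:275,232:320].max(2);print("bystander diff",(d>60).sum())
E
```

```text
244.1841836734694 247.51170960187355 248.01092896174865 carrier reader x mm -53.596422594972154 0.4474350819682986 [np.float64(0.4399177232437336), np.float64(0.4381452858828079)]
214.67989903625516 247.515625 248.04005167958655 carrier reader x mm 13.633677340566251 0.5146275167899197 [np.float64(0.43990879748733325), np.float64(0.4380788814113737)]
bystander diff 74
```

```bash
python3 -c "
from station import manip;print(manip.sign_off())"
```

```text
the job is handed in; nothing more can be done
None
```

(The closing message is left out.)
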